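# Tip a backup battery onto its side and lay it in its tray

### The arm

A 6-joint arm with a two-finger parallel gripper is mounted at the origin on the work surface. World frame = base frame: x ahead of the robot, y to its left, z up, the work surface at z = 0. Lengths are in m, angles in rad, forces in N, time in s.
With the tool pointing down it reaches from about 0.3 to 1 m from the base axis. Payload 5.1 kg.
Tool frame: the origin (TCP) lies midway between the tips of the shut fingers; the grasp point (between the pads) lies 19 mm behind it; z points along the fingers, x is the direction in which the jaws open and shut, and the axes are right-handed (so a half turn about z gives the same grasp; the last joint's range is limited). The gripper opens to 95 mm and grips with 3 to 60 N. Pads are 20 mm wide; open, the fingers measure 119 mm over their backs; the gripper's body (75 mm by 180 mm) begins 59 mm behind the grasp point.
Start: joints at [-1.393, 0.124, 1.65, -0, 1.367, -0.083], TCP at [0.168, -0.628, 0.215] pointing down, gripper open.
Joint ranges: [-2.61, 2.61], [-1.02, 2.33], [0.03, 2.71], [-1.35, 4.49], [0.32, 2.68], [-2.91, 2.91]. Speed limits (rad/s): [2.57, 2.57, 3.14, 3.14, 3.14, 3.14].

### API

Orientations are given as a rotation vector (axis times angle).
In Python, from plant import robot gives the robot as it stands.
- The arm moves only by the tool jog_arm, never from a script. Its argument "steps" is a list that holds one entry, the list of rows, each a list of 5 numbers: the opening, from 0 (shut) to 1 (fully open), then the shift along the tool's x, y, z in mm, then the turn about the tool's z in degrees. In form: [[[grip, dx, dy, dz, turn], ...]]. A call has 1 to 12 rows; each row is the pose to reach, as a shift and turn from the pose commanded when the call began, along the tool's axes at that moment; what a row does not reach only later rows make up. A row lasts 1/10 s, in which the tool goes at most 50 mm and 8.59 degrees, less where a joint would pass 70% of its speed; a pose out of reach is approached as far as the arm can. A call with a gripper value outside its range is refused whole. The fingers move at their own pace and stop on an object; the grip force is fixed at half the most. Time passes only in rows, so rows that repeat a pose let the fingers close. It gives the time, the measured TCP pose, the force and the opening at its end, in the units of the state.
- robot.read_state(): the state, without advancing time (a new reading comes with each control period).
- robot.capture(name): name is "scene" or "side" or "wrist"; returns (picture, depth): 400x640x3 uint8, red, green, blue; 400x640 float32, m along the optical axis (not along the pixel's ray), 0 where there is no reading.
- robot.camera_info(name): a dict with "fov_y" (degrees; the focal length in pixels is half the picture's height over the tangent of half this angle, whatever the lens; pixels are square), "cx", "cy" (the principal point, pixels), "R" (3x3) and "t" (3): a world point X has camera coordinates R X + t; the wrist camera has in their place "T_tool_cam" (4x4, takes a point from camera to tool coordinates, whose origin is the TCP and whose axes are the tool frame's). Camera axes: x right, y down, z forward; pixel columns grow to the right and rows downward; lengths in m; the calibration is good to about 2 mm. A picture is of the moment at which its call begins: read the wrist's pose just before it. camera_info takes no time and is no camera call.
- robot.job_done(): hands the job in, once; it reports no verdict.
The state is a dict: "time": time; "joints": joint angles; "joint_velocities": joint speeds; "tau": joint torques, N m; "eef_pos": TCP position; "orientation": TCP orientation; "ft_force": force on the tool from outside, world axes, zero at the start; "ft_torque": the same for the moment, N m; "width": opening from 0.0 (shut) to 1.0 (fully open).
Only numpy, scipy, OpenCV 4.12 (cv2) and the standard library are available. Lean on these libraries where they do the work, as an engineer would, in place of code of your own. Each camera call takes 0.05 s, during which the arm holds its last target.

### The job

The small backup supply on the bench is open for its new battery, which has to go in lying on a narrow side. Stand the battery upright with its foot up against the near edge of the low rubber-topped board, one of its narrow sides facing the board, and push it high up so that it tips over that edge and lies on its narrow side on the board; let go of it there. Then take it again across its broad faces, lay it on its narrow side down in the empty battery bay with its terminals toward the supply's socket panel, fold the hinged hold-down flap flat over it, and leave the hard drive, the screwdriver and the screw jar where they are.

Things in the scene. Friction and masses are not known exactly. Their poses are not given: they have to be found in the camera images.
- battery: Loose sealed battery, dark plastic block, paper labels on its broad faces: 70 mm along x, 47 along y, 101 along z; 0.65 to 0.9 kg, mass centre mid-block. Origin: centre of its foot; z runs foot to terminal end, where two 7 mm tabs stand. Narrow sides look along +-x. Starts upright. Slides on the smooth bench (friction 0.3: pushed high in the open it slides), grips the board's rubber (0.9).
- terminal_end (a point): Centre of the battery's terminal end face, 101 mm from its origin along its z.
- board: Fixed service board of plywood faced with dark rubber, 200 mm along its x, 220 mm along its y, 8 mm thick, flat on the bench. Origin: centre of its underside. Its -x edge is the near edge, facing the robot; this straight 8 mm step is the low stop.
- board_edge (a point): Middle of the top of the board's near edge, 8 mm above the bench; the edge runs 110 mm to either side of it along the board's y. Axes as the board's.
- ups: Fixed small backup supply, cover off: grey sheet-metal base 190 mm along x, 170 along y. Origin: centre of its underside. Front panel (-x, toward the robot) and socket panel (+x, dark sockets outside) 82 mm high, side flanges 30 mm. The battery bay is the long empty trough on its -y side; on its +y side a circuit board, parts up to 30 mm high within 40 mm of the bay, up to 60 mm beyond.
- bay (a point): Centre of the battery bay's floor, 8 mm above the bench; axes as the supply's. Inside, the bay is 123 mm along x (62 mm toward the front panel, 61 mm toward the socket panel) and 56 mm along y; the long walls and the socket-panel end wall rise 22 mm above the floor, the front-panel end wall 74 mm. A battery lying in it is 70 mm high.
- flap_hinge (a point): Middle of the hinge of the hold-down flap, on top of the front panel at the bay's front end, 82.5 mm above the bench; the hinge line runs along the supply's y. Axes as the supply's.
- flap_tip (a point): Middle of the free end of the hold-down flap, on its upper side, 60 mm from the hinge. The flap is a steel plate 36 mm wide and 3 mm thick.
- flap (a joint): Angle of the hold-down flap (rad): 0 = folded down flat over the bay (level, a hard stop about 3 mm above a battery lying there), 1.57 = upright; starts open, leaning back toward the robot at 1.65 to 1.9; opens to 2.15 at most. Its stiff hinge stays at any angle; about 1 N at the tip moves it.
- hard_drive: Bystander: loose metal hard drive lying flat, 147 x 102 x 26 mm, to the left of the work. Origin: centre of its underside.
- screwdriver: Bystander: loose screwdriver with grey handle, 160 mm long, lying to the right of the work. Origin near its middle.
- screw_jar: Bystander: loose small glass jar with black cap, 48 mm wide, 55 mm high, standing between the board and the supply. Origin: centre of its underside.

How it is judged:
On the way, in this order (a step that is already met when the one before it is completed fails the run):
1. the battery stands upright on the bench with its foot against the board's near edge (gap under 14 mm), a narrow side squarely facing the board (within 12 degrees) (angle between battery's own z axis and vertical below 0.12 rad and height (world z) of battery below 0.008 m and angle between the x axis of battery and the x axis of board, either way round below 0.21 rad and x of battery in the frame of board_edge between -0.049 and -0.028 m and y of battery in the frame of board_edge between -0.095 and 0.095 m), for 0.1 s.
2. tipped over the edge, the battery lies on a narrow side on the board, its foot end by the near edge (at most 48 mm short of it or 70 mm past it), at rest and let go (angle between battery's own z axis and vertical between 1.43 and 1.71 rad and angle between battery's own y axis and vertical between 1.43 and 1.71 rad and contact force between the fingers and battery below 0.2 N and linear speed of battery below 0.02 m/s and angular speed of battery below 0.2 rad/s and x of battery in the frame of board_edge between -0.048 and 0.07 m and y of battery in the frame of board_edge between -0.11 and 0.11 m and z of battery in the frame of board_edge between 0.025 and 0.045 m and x of terminal_end in the frame of board_edge above 0.05 m), for 0.2 s.
3. the battery lies on a narrow side down in the bay, terminals toward the socket panel, let go (angle between battery's own z axis and vertical between 1.43 and 1.71 rad and angle between battery's own y axis and vertical between 1.43 and 1.71 rad and y of battery in the frame of bay between -0.007 and 0.007 m and x of battery in the frame of bay between -0.068 and -0.035 m and z of battery in the frame of bay between 0.031 and 0.04 m and y of terminal_end in the frame of bay between -0.009 and 0.009 m and x of terminal_end in the frame of bay above 0.03 m and contact force between the fingers and battery below 0.2 N), for 0.2 s.
At the end, for the whole second after the job is handed in: The battery lies on a narrow side (within 8 degrees) on the floor of the battery bay, between its walls, terminals toward the socket panel, released and at rest, and the hold-down flap is folded down flat over it (joint below 0.1 rad) (all of step 3 and linear speed of battery below 0.02 m/s and angular speed of battery below 0.2 rad/s and value of joint flap below 0.1 rad); the robot touches nothing.
It fails at once if the hard drive is moved by more than 25 mm (distance of hard_drive from where it was at the start of the episode above 0.025 m).
It fails at once if the screwdriver is moved by more than 25 mm (distance of screwdriver from where it was at the start of the episode above 0.025 m).
It fails at once if the screw jar is moved by more than 25 mm (distance of screw_jar from where it was at the start of the episode above 0.025 m).
It also fails if it takes over 72 s, if anything falls off the work surface, if the arm or the gripper's body presses on something with over 40 N, if the wrist force passes 120 N, or if a joint passes its speed limit or range.

## Working session

There is one attempt and no reset: what is moved stays moved. The work goes in short steps, Python scripts to look and compute and a tool call to move; the robot and the scene stay as the last step left them, time stands still between calls to the robot, and variables do not carry over. Pictures are saved under pics/ and viewed, and the job is handed in when it is done.

Besides the shell and the picture viewer there is one more tool, called after ">>>" by a JSON object that holds its "op" and its "data". jog_arm: Moves the arm, as the interface text tells. Its arguments: {"type":"object","properties":{"steps":{"type":"array"}},"required":["steps"]}

```bash
ls; mkdir -p pics; cat > h.py <<'E'
import numpy as np, cv2
from plant import robot
from scipy.spatial.transform import Rotation as Ro
def st():
    s=robot.read_state(); return s
def cam(name):
    s=robot.read_state(); p,d=robot.capture(name); i=robot.camera_info(name)
    f=200/np.tan(np.radians(i["fov_y"])/2)
    if "R" in i:
        R=np.array(i["R"]);t=np.array(i["t"]); Rw=R.T; tw=-R.T@t
    else:
        T=np.array(i["T_tool_cam"]); Rt=Ro.from_rotvec(s["orientation"]).as_matrix()
        Rw=Rt@T[:3,:3]; tw=Rt@T[:3,3]+np.array(s["eef_pos"])
    np.savez("%s.npz"%name,p=p,d=d,f=f,cx=i["cx"],cy=i["cy"],Rw=Rw,tw=tw)
    return p
def cloud(name):
    z=np.load("%s.npz"%name); d=z["d"]; v,u=np.mgrid[0:400,0:640]
    P=np.stack([(u-z["cx"])/z["f"]*d,(v-z["cy"])/z["f"]*d,d],-1)@z["Rw"].T+z["tw"]
    P[d==0]=np.nan
    return z["p"],P
def proj(name,X):
    z=np.load("%s.npz"%name); c=(np.atleast_2d(X)-z["tw"])@z["Rw"]
    return np.c_[c[:,0]/c[:,2]*z["f"]+z["cx"],c[:,1]/c[:,2]*z["f"]+z["cy"]]
def save(p,n): cv2.imwrite("pics/"+n+".png",p[:,:,::-1])
E
python3 - <<'E'
from h import *
for n in ("scene","side","wrist"):
    save(cam(n),n+"0"); i=robot.camera_info(n); print(n,{k:np.round(v,3).tolist() for k,v in i.items()})
s=st(); print(s)
E
```

```text
pics
scene {'fov_y': 51.933, 'cx': 320.1, 'cy': 201.216, 'R': [[-0.187, 0.982, 0.004], [0.816, 0.157, -0.557], [-0.547, -0.101, -0.831]], 't': [0.099, -0.403, 1.693]}
side {'fov_y': 52.703, 'cx': 311.411, 'cy': 195.487, 'R': [[-0.829, -0.559, 0.003], [-0.304, 0.447, -0.841], [0.469, -0.699, -0.541]], 't': [0.481, 0.223, 1.027]}
wrist {'fov_y': 67.321, 'cx': 318.773, 'cy': 199.254, 'T_tool_cam': [[1.0, -0.0, 0.001, 0.0], [0.0, 0.957, 0.29, -0.083], [-0.001, -0.29, 0.957, -0.171], [0.0, 0.0, 0.0, 1.0]]}
{'time': 0.15, 'joints': array([-1.39262496e+00,  1.24310909e-01,  1.65135494e+00,  1.96848193e-05,
        1.36748180e+00, -8.26036825e-02]), 'joint_velocities': array([-0.00043262, -0.00198673, -0.00498055, -0.00053891,  0.00037153,
       -0.00162968]), 'tau': array([ 6.88029504e-04, -4.18192971e+01, -3.60470796e+01,  7.75111886e-02,
        4.68830543e-02, -9.85238216e-05]), 'eef_pos': array([ 0.16747669, -0.6275444 ,  0.21370132]), 'orientation': array([-2.49056831e+00,  1.91311563e+00,  1.78673639e-03]), 'ft_force': array([-0.5389658 ,  0.74006483,  0.03513007]), 'ft_torque': array([0.03347615, 0.03281275, 0.0499812 ]), 'width': 0.9992610789463482}
```

View pics/scene0.png

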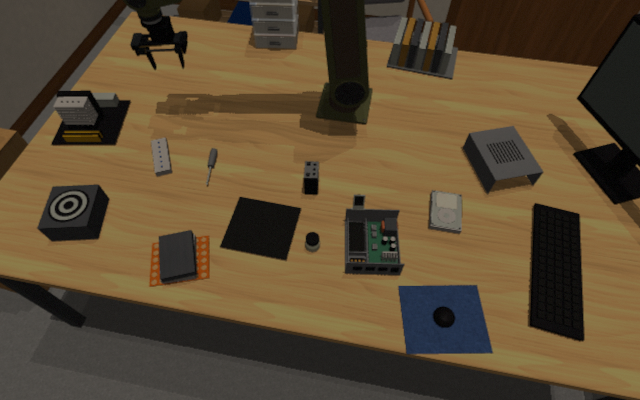

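View pics/side0.png

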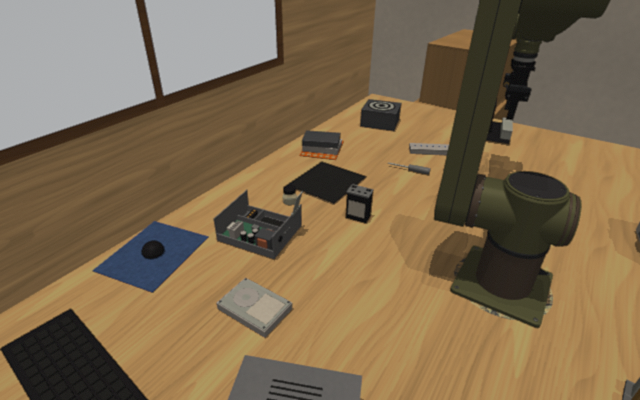

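View pics/wrist0.png

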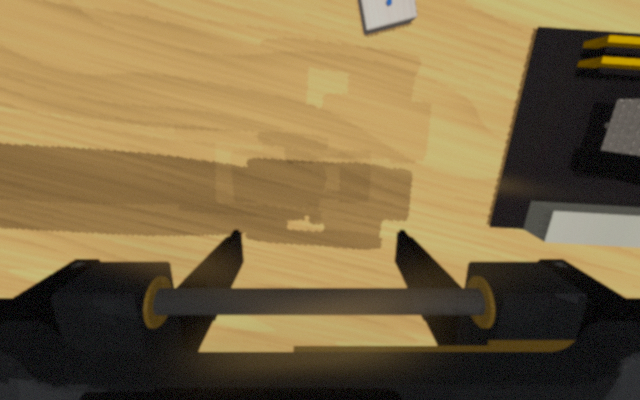

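Scene: battery at about (311,178), board at (261,228), jar (313,241), supply (372,245) with its flap up at (359,201), drive (446,210), screwdriver (211,167). The wrist camera sees only bench. Next: fit the shapes from depth.

```bash
python3 - <<'E'
from h import *
p,P=cloud("scene")
c=p[140:300,190:480]; save(cv2.resize(c,None,fx=2.75,fy=2.75,interpolation=cv2.INTER_CUBIC),"sc_crop")
p2,P2=cloud("side")
c=p2[150:330,180:400]; save(cv2.resize(c,None,fx=3.3,fy=3.3,interpolation=cv2.INTER_CUBIC),"sd_crop")
def box(P,u0,u1,v0,v1,z0,z1):
    Q=P[v0:v1,u0:u1].reshape(-1,3); Q=Q[np.isfinite(Q).all(1)]; return Q[(Q[:,2]>z0)&(Q[:,2]<z1)]
print("bench z",np.median(P[200:210,270:300,2]),np.median(P2[240:260,330:400,2]))
def rect(Q,n):
    r=cv2.minAreaRect((Q[:,:2]*1000).astype(np.float32)); print(n,len(Q),np.round(r[0],1),np.round(r[1],1),round(r[2],1), "z",np.round(np.percentile(Q[:,2],[5,50,95])*1000,1))
rect(box(P,295,330,150,205,.09,.13),"bat sc")
rect(box(P2,335,385,175,230,.09,.13),"bat sd")
Q=box(P,215,310,190,265,.004,.013)
rect(Q,"board sc"); Q=box(P2,275,370,155,210,.004,.013); rect(Q,"board sd")
rect(box(P,335,415,205,290,.06,.084),"ups sc")
rect(box(P2,205,310,190,265,.06,.084),"ups sd")
rect(box(P,340,380,190,215,.09,.16),"flap sc")
rect(box(P2,270,310,185,230,.09,.16),"flap sd")
rect(box(P,300,330,225,260,.045,.07),"jar"); rect(box(P,425,470,185,240,.015,.04),"hdd");rect(box(P,200,220,145,190,.006,.04),"sdr")
E
```

```text
bench z nan nan
bat sc 260 [442.1 -48.1] [75.2 46.5] 10.9 z [ 93.4 100.8 104.8]
bat sd 259 [438.1 -49.5] [69.9 51.9] 7.9 z [ 91.3 100.  102.7]
board sc 3468 [ 629.1 -186.7] [284.  332.6] 10.9 z [ 4.5  8.  11.7]
board sd 1748 [ 657.3 -193.8] [309.8 347.4] 40.2 z [4.7 7.  9.8]
ups sc 546 [641.5 188.2] [196.6 169.7] 9.0 z [60.5 71.2 82.4]
ups sd 525 [637.8 185.5] [195.1 173.2] 9.1 z [60.5 71.6 82.1]
flap sc 148 [548.3 126.1] [16.3 35.5] 7.5 z [ 92.8 115.9 139.6]
flap sd 74 [543.4 123.8] [13.  39.1] 5.0 z [ 93.5 118.9 139.8]
jar 152 [672.4   2.7] [42.7 41.3] 51.9 z [47.9 54.7 58.3]
hdd 1159 [464.2 416.9] [101.  151.9] 89.7 z [20.1 25.6 29.9]
sdr 179 [ 429.2 -430.6] [193.1  65.2] 20.4 z [ 6.6 20.4 27.5]
```

View pics/sc_crop.png

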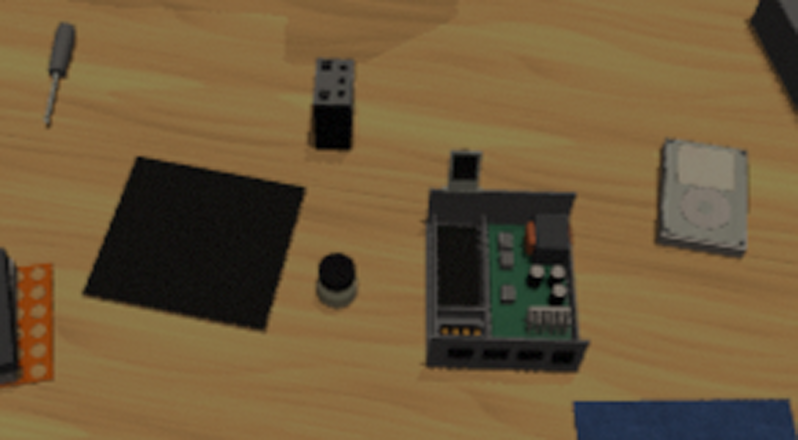

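View pics/sd_crop.png

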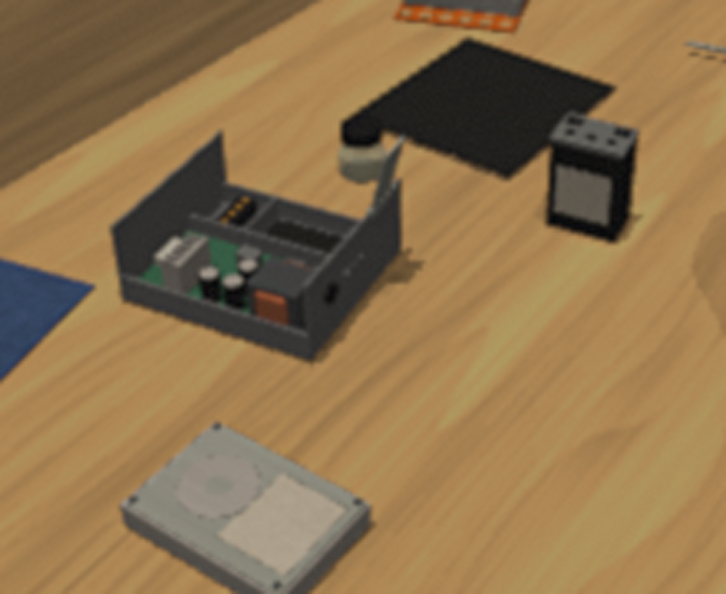

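Crop: board corners at (137,157), (304,187), (266,330), (85,295); front panel top edge (430,190)–(575,195), socket panel (428,340)–(588,343). The bay is on the left in the scene view and the battery stands with its terminals up.

```bash
cat >> h.py <<'E'
def ray(name,u,v,z):
    k=np.load("%s.npz"%name); d=k["Rw"]@np.array([(u-k["cx"])/k["f"],(v-k["cy"])/k["f"],1.]); t=k["tw"]
    return t+d*(z-t[2])/d[2]
E
python3 - <<'E'
from h import *
f=lambda u,v,z:ray("scene",190+u/2.75-.32,140+v/2.75-.32,z)
C=[f(*q,.008) for q in [(137,157),(304,187),(266,330),(85,295)]]
print(np.round(C,4)); 
for i in range(4):
    e=C[(i+1)%4]-C[i]; print(np.linalg.norm(e), np.degrees(np.arctan2(e[1],e[0])))
print("center",np.mean(C,0))
g=lambda u,v,z:ray("side",180+u/3.3-.35,150+v/3.3-.35,z)
print("side board corners", [np.round(g(*q,.008),4) for q in [(615,89),(508,177),(467,39)]])
# dark mask board scene
p,P=cloud("scene")
m=(p.max(2)<35)&(np.abs(P[...,2]-.008)<.012); m[:190]=0;m[:,:215]=0;m[265:]=0;m[:,303:]=0
v,u=np.nonzero(m); k=np.array([ray("scene",a,b,.008)[:2]*1000 for a,b in zip(u,v)],np.float32)
print("board mask",cv2.minAreaRect(k))
# ups by depth: points on front panel and others
for n in("scene","side"):
    p,P=cloud(n); Q=P.reshape(-1,3); Q=Q[np.isfinite(Q).all(1)]
    U=Q[(Q[:,0]>.5)&(Q[:,0]<.8)&(Q[:,1]>.06)&(Q[:,1]<.32)]
    T=U[(U[:,2]>.07)&(U[:,2]<.086)]
    r=cv2.minAreaRect((T[:,:2]*1000).astype(np.float32)); print(n,r,np.round(cv2.boxPoints(r),1).tolist())
    F=U[(U[:,0]<.58)&(U[:,2]>.086)]
    print("flap pts",len(F)); 
    for z in (.09,.1,.11,.12,.13,.14):
        s=F[abs(F[:,2]-z)<.005]; print(z,len(s),np.round(s.mean(0),4) if len(s) else '')
    print("flap top",np.round(F[F[:,2]>.13].max(0),4), F[:,2].max())
    B=Q[(Q[:,0]>.39)&(Q[:,0]<.5)&(Q[:,1]>-.12)&(Q[:,1]<.02)]
    for a,b in((.02,.11),(.096,.106)):
        T=B[(B[:,2]>a)&(B[:,2]<b)]; r=cv2.minAreaRect((T[:,:2]*1000).astype(np.float32)); print("bat",r)
E
```

```text
[[ 0.5353 -0.2832  0.008 ]
 [ 0.5394 -0.0672  0.008 ]
 [ 0.7377 -0.0683  0.008 ]
 [ 0.7338 -0.2853  0.008 ]]
0.21601471096213679 88.88978218476713
0.19825231699380372 -0.3264966578887358
0.21700430154540026 -91.02125354800569
0.19857818700932653 179.38674790572531
center [ 0.63655413 -0.175998    0.008     ]
side board corners [array([ 0.528 , -0.2772,  0.008 ]), array([ 0.535 , -0.0626,  0.008 ]), array([ 0.7258, -0.284 ,  0.008 ])]
board mask ((636.5054931640625, -177.48794555664062), (216.32081604003906, 197.23162841796875), 88.48279571533203)
scene ((640.6091918945312, 188.0028839111328), (194.80992126464844, 169.65167236328125), 8.96580982208252) [[531.2000122070312, 256.6000061035156], [557.5999755859375, 89.0], [750.0, 119.4000015258789], [723.5999755859375, 287.0]]
flap pts 165
0.09 28 [0.5546 0.1283 0.0895]
0.1 29 [0.5528 0.1265 0.1001]
0.11 30 [0.5507 0.126  0.111 ]
0.12 26 [0.5485 0.1257 0.1211]
0.13 29 [0.5448 0.1254 0.13  ]
0.14 23 [0.5427 0.1271 0.1383]
flap top [0.5484 0.143  0.1425] 0.1424719918979478
bat ((443.22393798828125, -46.752105712890625), (75.93770599365234,
[... 173 characters left out ...]
85.03306579589844), (194.72267150878906, 173.1630096435547), 8.744306564331055) [[528.4000244140625, 255.8000030517578], [554.7000122070312, 84.69999694824219], [747.2000122070312, 114.30000305175781], [720.9000244140625, 285.3999938964844]]
flap pts 81
0.09 13 [0.5497 0.1275 0.0907]
0.1 11 [0.5473 0.1265 0.1006]
0.11 13 [0.5448 0.1283 0.1096]
0.12 18 [0.5422 0.1271 0.1203]
0.13 10 [0.54   0.1225 0.1309]
0.14 16 [0.5383 0.1256 0.1388]
flap top [0.5424 0.1427 0.1422] 0.14221085479726658
bat ((437.4203796386719, -48.80215835571289), (70.59520721435547, 53.111698150634766), 8.584199905395508)
bat ((438.1590270996094, -49.489051818847656), (69.8780746459961, 51.8724250793457), 7.648445129394531)
```

```bash
cat >> h.py <<'E'
def plan(x,y,z,head,s=None):
    "head = world heading (deg) of the tool x axis"
    s=s or st(); R=Ro.from_rotvec(s["orientation"]).as_matrix(); p=np.array(s["eef_pos"])
    d=R.T@(np.array([x,y,z])-p)*1000
    h=np.degrees(np.arctan2(R[1,0],R[0,0])); t=-(head-h); t=(t+180)%360-180
    print("t=%.2f pos"%s["time"],np.round(p,4),"head %.2f tilt %.2f"%(h,np.degrees(np.arccos(-R[2,2]))),"-> shift",np.round(d,1),"turn %.1f"%t,"F",np.round(s["ft_force"],1),"w %.3f"%s["width"])
E
python3 -c "
from h import *
plan(.44,-.05,.24,-82)"
```

```text
t=0.15 pos [ 0.1675 -0.6275  0.2137] head -75.06 tilt 0.09 -> shift [-487.8 -412.2  -25.5] turn 6.9 F [-0.5  0.7  0. ] w 0.999
```

>>> {"op": "jog_arm", "data": {"steps": [[[1,-488,-412,-25,7],[1,-488,-412,-25,7],[1,-488,-412,-25,7],[1,-488,-412,-25,7],[1,-488,-412,-25,7],[1,-488,-412,-25,7],[1,-488,-412,-25,7],[1,-488,-412,-25,7],[1,-488,-412,-25,7],[1,-488,-412,-25,7],[1,-488,-412,-25,7],[1,-488,-412,-25,7]]]}}

```text
time: 1.35
eef_pos: [0.4234, -0.0836, 0.2382]
orientation: [-2.37, 2.062, -0.001]
ft_force: [1.5, -0.3, -0.2]
width: 1.003
```

```bash
python3 -c "
from h import *
plan(.44,-.05,.24,-82)"
```

```text
t=1.35 pos [ 0.4234 -0.0836  0.2382] head -82.06 tilt 0.05 -> shift [-31.  -21.1  -1.8] turn -0.1 F [ 1.5 -0.3 -0.2] w 1.003
```

>>> {"op": "jog_arm", "data": {"steps": [[[1,-31,-21,-2,0],[1,-31,-21,-2,0],[1,-31,-21,-2,0]]]}}

```text
time: 1.65
eef_pos: [0.4395, -0.0515, 0.2398]
orientation: [2.372, -2.059, -0.001]
ft_force: [0.2, 0.1, -0.5]
width: 1.002
```

```bash
python3 -c "
from h import *
save(cam('wrist'),'w1')
plan(.44,-.05,.24,-82)
p,P=cloud('wrist');Q=P.reshape(-1,3);Q=Q[np.isfinite(Q).all(1)]
B=Q[(Q[:,0]>.38)&(Q[:,0]<.5)&(Q[:,1]>-.12)&(Q[:,1]<.02)]
T=B[(B[:,2]>.092)&(B[:,2]<.104)];print(len(T),np.median(T[:,2]),cv2.minAreaRect((T[:,:2]*1000).astype(np.float32)))
"
```

```text
t=1.70 pos [ 0.4393 -0.0522  0.2398] head -82.03 tilt 0.05 -> shift [-2.1 -1.  -0.2] turn -0.0 F [-0.1  0.2 -0.8] w 1.000
2768 0.10174469681809442 ((442.0296936035156, -49.88029479980469), (70.32431030273438, 46.96672439575195), 8.538477897644043)
```

View pics/w1.png

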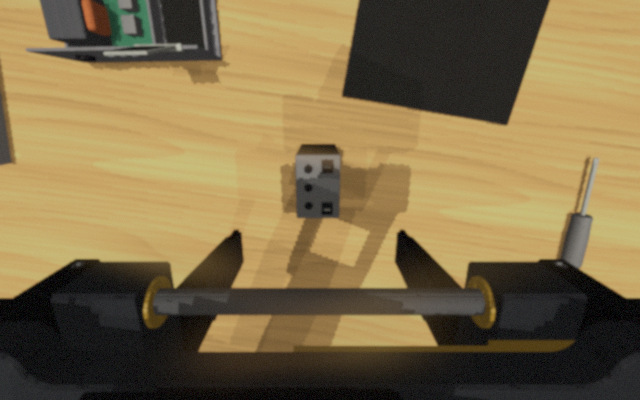

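Wrist view: battery top spans (297–341, 145–217) between the fingers; the board's near edge runs from (344,96) to (507,124). The wrist fit puts the battery at (0.442, −0.050), yaw 8.5°.

```bash
python3 -c "
from h import *
a=ray('wrist',344,96,.008);b=ray('wrist',507,124,.008);e=a-b
print(a,b,np.linalg.norm(e),np.degrees(np.arctan2(e[1],e[0])))
for u,v in((350,99),(400,106),(450,114.5),(500,123)): print(ray('wrist',u,v,.008))
for u,v in((220,59),(29,50)): print(ray('wrist',u,v,.082))
plan(.441,-.050,.063,-81.6)
"
```

```text
[ 0.54101702 -0.07004338  0.008     ] [ 0.53678851 -0.28593136  0.008     ] 0.21592938551676547 88.87791365611245
[ 0.53852684 -0.07819291  0.008     ]
[ 0.53913445 -0.14302325  0.008     ]
[ 0.53794104 -0.20921999  0.008     ]
[ 0.53672807 -0.27650116  0.008     ]
[0.55470153 0.06411415 0.082     ]
[0.5362767  0.25200552 0.082     ]
t=1.70 pos [ 0.4393 -0.0522  0.2398] head -82.03 tilt 0.05 -> shift [ -2.   -2.1 176.8] turn -0.4 F [-0.1  0.2 -0.8] w 1.000
```

>>> {"op": "jog_arm", "data": {"steps": [[[1,-2,-3,60,0],[1,-2,-3,120,0],[1,-2,-3,160,0],[1,-2,-3,180,0],[1,-2,-3,180,0],[0,-2,-3,180,0],[0,-2,-3,180,0],[0,-2,-3,180,0],[0,-2,-3,180,0],[0,-2,-3,180,0]]]}}

```text
time: 2.7
eef_pos: [0.4431, -0.0498, 0.0613]
orientation: [-2.369, 2.061, -0.003]
ft_force: [-0.9, 0.2, 0.8]
width: 0.635
```

```bash
python3 -c "
from h import *
plan(.499,-.170,.11,-91.2)"
```

```text
t=2.70 pos [ 0.4431 -0.0498  0.0613] head -82.05 tilt 0.12 -> shift [126.8 -38.8 -48.6] turn 9.2 F [-0.9  0.2  0.8] w 0.635
```

>>> {"op": "jog_arm", "data": {"steps": [[[0,0,0,0,0],[0,0,0,0,0],[0,0,0,0,0],[0,0,0,0,0]]]}}

```text
time: 3.1
eef_pos: [0.4425, -0.0497, 0.0604]
orientation: [-2.37, 2.062, -0.0]
ft_force: [-2.0, -1.0, 2.2]
width: 0.494
```

```bash
python3 -c "
from h import *
plan(.499,-.170,.11,-91.2)"
```

```text
t=3.10 pos [ 0.4425 -0.0497  0.0604] head -82.05 tilt 0.01 -> shift [127.  -39.3 -49.6] turn 9.2 F [-2.  -1.   2.2] w 0.494
```

>>> {"op": "jog_arm", "data": {"steps": [[[0,0,0,-15,0],[0,40,-15,-15,3],[0,80,-28,-15,6],[0,120,-38,-15,9],[0,127,-39,-15,9.2],[0,127,-39,-15,9.2],[0,127,-39,-6,9.2],[0,127,-39,-1,9.2],[0,127,-39,0,9.2],[0,127,-39,0,9.2]]]}}

```text
time: 4.1
eef_pos: [0.4982, -0.1691, 0.0603]
orientation: [2.198, -2.244, -0.001]
ft_force: [-1.4, 1.0, 0.1]
width: 0.492
```

```bash
python3 -c "
from h import *
plan(.499,-.170,.06,-91.2)
save(cam('wrist'),'w2');save(cam('side')[150:250,260:420],'s2')
p,P=cloud('wrist');Q=P.reshape(-1,3);Q=Q[np.isfinite(Q).all(1)]
B=Q[(Q[:,0]>.4)&(Q[:,0]<.56)&(Q[:,1]>-.25)&(Q[:,1]<-.1)]
for z in(.094,.098,.102): print(z,(abs(B[:,2]-z)<.002).sum())
"
```

```text
t=4.10 pos [ 0.4982 -0.1691  0.0603] head -91.19 tilt 0.04 -> shift [ 0.9 -0.8  0.3] turn 0.0 F [-1.4  1.   0.1] w 0.492
0.094 264
0.098 432
0.102 9076
```

View pics/w2.png

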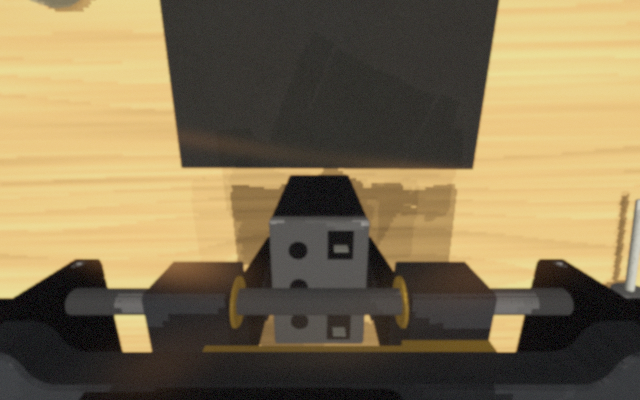

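View pics/s2.png

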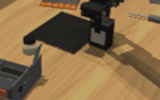

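Wrist: board edge at row 168, the battery's front foot edge at row ~177, and the two are parallel. I'll measure the gap.

```bash
python3 -c "
from h import *
for u in(190,320,460): print(ray('wrist',u,167.5,.008))
print('foot front',ray('wrist',290,177,0),ray('wrist',350,177,0))
print('top front',ray('wrist',272,217,.101),ray('wrist',366,217,.101))
z=np.load('wrist.npz');p=z['p']
print(p[155:185,200].mean(1).astype(int)); print(p[160:225,320].mean(1).astype(int))
"
```

```text
[ 0.54091012 -0.073398    0.008     ]
[ 0.53887417 -0.17111472  0.008     ]
[ 0.53668075 -0.27638975  0.008     ]
foot front [ 0.53026729 -0.1473896   0.        ] [ 0.52928391 -0.19455545  0.        ]
top front [ 0.53410358 -0.14849761  0.101     ] [ 0.53319801 -0.19180067  0.101     ]
[ 54  54  49  50  48  53  53  52  51  50  54  73 113 157 185 192 196 199
 198 196 191 187 185 184 183 183 184 187 188 188]
[ 56  51  53  53  50  54  60  85 132 166 179 176 170 152 123  76  33  22
  24  19  14  20  12  25  20  11  19  24  17  22  15  13  18  21  23  15
  21  21  28  16   8  26  15  24  18  20  14  22  13  17  19  15  12  19
  24  35  54  64  70  79  86  92  93  92  87]
```

>>> {"op": "jog_arm", "data": {"steps": [[[0,0,-3,0,0],[0,0,-3,0,0],[0,0,-3,0,0],[0.75,0,-3,0,0],[0.75,0,-3,0,0],[0.75,0,-3,0,0],[0.75,0,-3,0,0],[0.75,0,-3,0,0]]]}}

```text
time: 5.0
eef_pos: [0.5017, -0.1702, 0.0603]
orientation: [-2.197, 2.246, -0.001]
ft_force: [0.2, 0.1, -0.4]
width: 0.747
```

>>> {"op": "jog_arm", "data": {"steps": [[[0.75,0,0,-25,0],[0.75,0,0,-70,0],[0.6,0,0,-75,0],[0,0,30,-75,0],[0,0,75,-75,0],[0,0,80,-75,0],[0,0,80,-50,0],[0,0,80,-20,0],[0,0,80,-18,0],[0,0,80,-18,0],[0,0,80,-18,0]]]}}

```text
time: 6.1
eef_pos: [0.4227, -0.1689, 0.0795]
orientation: [-2.197, 2.245, -0.003]
ft_force: [-0.2, -0.4, 0.4]
width: 0.052
```

```bash
python3 -c "
from h import *
plan(.51,-.170,.078,-91.2)
save(cam('wrist'),'w3')
p,P=cloud('wrist');Q=P.reshape(-1,3);Q=Q[np.isfinite(Q).all(1)]
B=Q[(Q[:,0]>.43)&(Q[:,0]<.56)&(Q[:,1]>-.25)&(Q[:,1]<-.1)]
T=B[(B[:,2]>.096)&(B[:,2]<.104)];print(len(T),cv2.minAreaRect((T[:,:2]*1000).astype(np.float32)))
"
```

```text
t=6.10 pos [ 0.4227 -0.1689  0.0795] head -91.25 tilt 0.12 -> shift [ -0.8 -87.3   1.7] turn -0.1 F [-0.2 -0.4  0.4] w 0.052
14566 ((484.7794189453125, -169.7179718017578), (47.34217071533203, 103.22654724121094), 88.76860809326172)
```

View pics/w3.png

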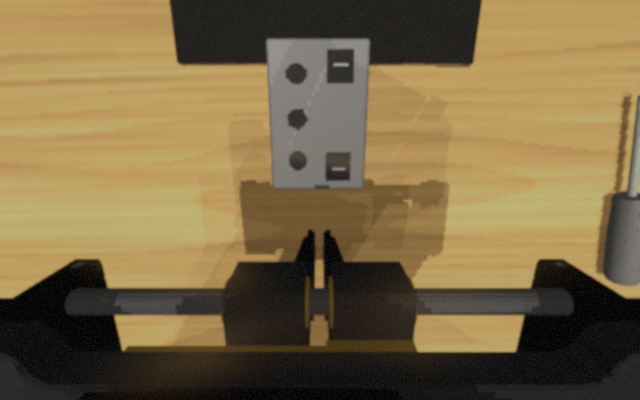

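Battery stands square: top at (267–370, 38–188), centred ahead of the shut fingers. Now the high push.

>>> {"op": "jog_arm", "data": {"steps": [[[0,0,-18,0,0],[0,0,-26,0,0],[0,0,-34,0,0],[0,0,-41,0,0],[0,0,-48,0,0],[0,0,-55,0,0],[0,0,-62,0,0],[0,0,-69,0,0]]]}}

```text
time: 6.95
eef_pos: [0.4907, -0.1702, 0.0794]
orientation: [2.196, -2.244, -0.001]
ft_force: [-4.2, 0.2, 6.5]
width: 0.003
```

```bash
python3 -c "
from h import *
plan(.51,-.170,.078,-91.2)
save(cam('wrist'),'w4'); save(cv2.resize(cam('side')[120:260,260:440],None,fx=4,fy=4),'s4')
"
```

```text
t=6.95 pos [ 0.4907 -0.1702  0.0794] head -91.24 tilt 0.07 -> shift [ -0.6 -19.3   1.4] turn -0.0 F [-4.2  0.2  6.5] w 0.003
```

View pics/w4.png

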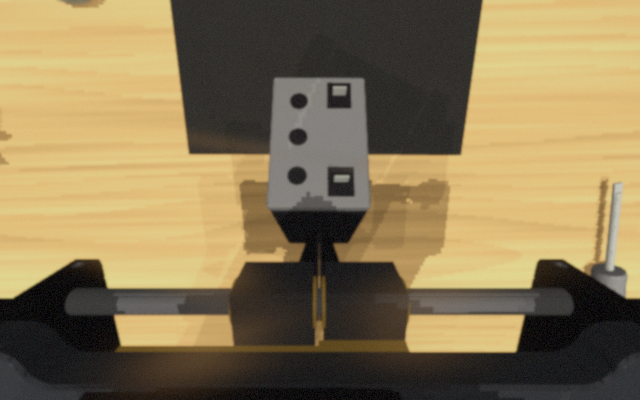

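View pics/s4.png

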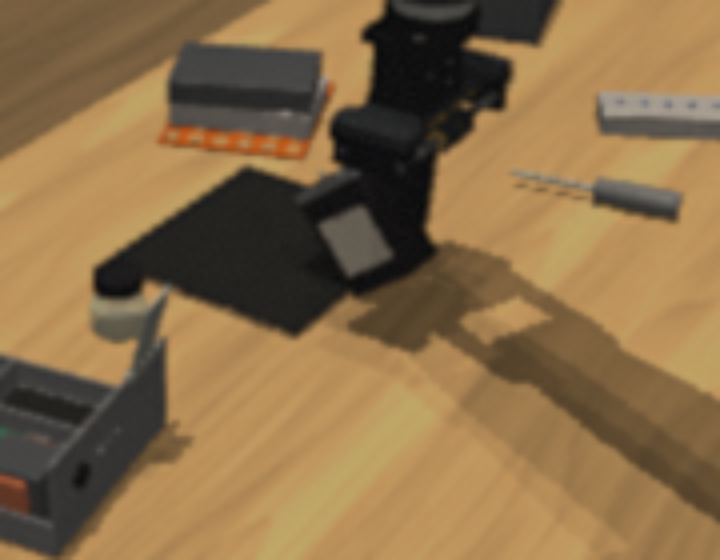

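The side view shows the battery leaning roughly 30° over the edge without sliding. I'll keep pushing.

>>> {"op": "jog_arm", "data": {"steps": [[[0,0,-6,0,0],[0,0,-12,0,0],[0,0,-18,0,0],[0,0,-24,0,0],[0,0,-28,0,0],[0,0,-28,0,0],[0,0,-10,-5,0],[0,0,10,-40,0],[0,0,10,-80,0],[0,0,10,-120,0],[0,0,10,-130,0],[0,0,10,-130,0]]]}}

```text
time: 8.25
eef_pos: [0.4816, -0.1702, 0.2103]
orientation: [-2.196, 2.245, -0.007]
ft_force: [-0.3, -0.4, -0.8]
width: 0.007
```

```bash
python3 -c "
from h import *
plan(.58,-.170,.2,-91.2)
save(cam('wrist'),'w5'); 
"
```

```text
t=8.25 pos [ 0.4816 -0.1702  0.2103] head -91.26 tilt 0.26 -> shift [ -2.3 -98.3  10.7] turn -0.1 F [-0.3 -0.4 -0.8] w 0.007
```

View pics/w5.png

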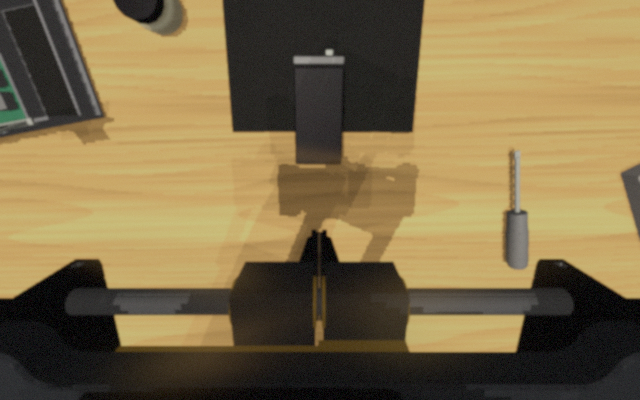

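The battery is lying on the board, top face at (295–344, 60–163) with the terminal end forward. Now measure it.

```bash
python3 -c "
from h import *
p,P=cloud('wrist');Q=P.reshape(-1,3);Q=Q[np.isfinite(Q).all(1)]
B=Q[(Q[:,0]>.48)&(Q[:,0]<.70)&(Q[:,1]>-.25)&(Q[:,1]<-.1)]
T=B[(B[:,2]>.07)&(B[:,2]<.086)];print(len(T),np.median(T[:,2]),np.percentile(T[:,2],[5,95]));r=cv2.minAreaRect((T[:,:2]*1000).astype(np.float32));print(r)
print(ray('wrist',296,163,.078),ray('wrist',342,163,.078),ray('wrist',294,65,.078),ray('wrist',344,65,.078))
for u in (240,400): print(ray('wrist',u,131,.008))
plan(.581,-.170,.2,-91.2)
"
```

```text
5241 0.07865755798767404 [0.07728077 0.07992744]
((561.9724731445312, -171.67279052734375), (47.092708587646484, 102.63815307617188), 88.57160186767578)
[ 0.51268512 -0.14823608  0.078     ] [ 0.51163227 -0.1950279   0.078     ] [ 0.6044483  -0.15039175  0.078     ] [ 0.60343908 -0.1968803   0.078     ]
[ 0.54141729 -0.07656172  0.008     ]
[ 0.53709771 -0.2709068   0.008     ]
t=8.30 pos [ 0.4805 -0.1696  0.2079] head -91.26 tilt 0.03 -> shift [  -1.8 -100.5    7.9] turn -0.1 F [ 0.2  0.4 -0.6] w 0.007
```

>>> {"op": "jog_arm", "data": {"steps": [[[0.85,-1,-40,0,0],[0.85,-1,-80,0,0],[0.85,-1,-81,0,0],[0.85,-1,-81,40,0],[0.85,-1,-81,70,0],[0.85,-1,-81,80,0],[0.85,-1,-81,80,0],[0.85,-1,-81,80,0],[0.85,-1,-81,80,0],[0.85,-1,-81,80,0]]]}}

```text
time: 9.3
eef_pos: [0.5626, -0.1709, 0.1302]
orientation: [-2.196, 2.245, -0.005]
ft_force: [-0.4, -0.2, 0.7]
width: 0.791
```

```bash
python3 -c "
from h import *
plan(.562,-.1715,.045,-91.3)
save(cam('wrist'),'w6'); 
p,P=cloud('wrist');Q=P.reshape(-1,3);Q=Q[np.isfinite(Q).all(1)]
B=Q[(Q[:,0]>.48)&(Q[:,0]<.70)&(Q[:,1]>-.202)&(Q[:,1]<-.14)]
T=B[(B[:,2]>.076)&(B[:,2]<.081)];print(len(T),np.median(T[:,2]));r=cv2.minAreaRect((T[:,:2]*1000).astype(np.float32));print(r)
"
```

```text
t=9.30 pos [ 0.5626 -0.1709  0.1302] head -91.26 tilt 0.19 -> shift [ 0.5  0.8 85.2] turn 0.0 F [-0.4 -0.2  0.7] w 0.791
7033 0.07861139031030026
((561.8554077148438, -171.61346435546875), (47.023780822753906, 100.2826919555664), 88.57769012451172)
```

View pics/w6.png

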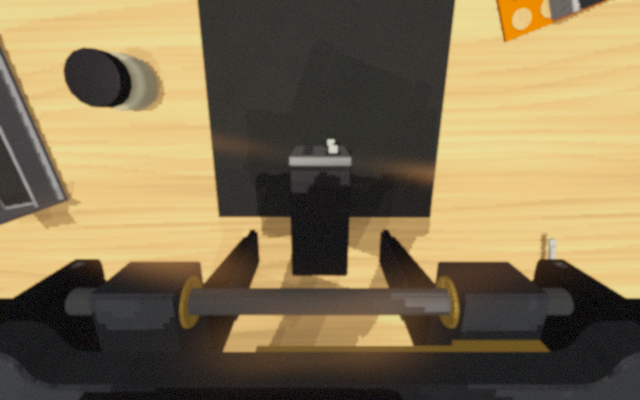

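Fingers straddle the battery, which shows at (290–350, 155–273). Descend and grip.

>>> {"op": "jog_arm", "data": {"steps": [[[0.85,0,1,45,0],[0.85,0,1,80,0],[0.85,0,1,86,0],[0.85,0,1,86,0],[0,0,1,86,0],[0,0,1,86,0],[0,0,1,86,0],[0,0,1,86,0],[0,0,1,86,0],[0,0,1,86,0],[0,0,1,86,0],[0,0,1,86,0]]]}}

```text
time: 10.55
eef_pos: [0.561, -0.1709, 0.0429]
orientation: [-2.197, 2.246, -0.002]
ft_force: [-2.1, -2.1, 4.7]
width: 0.49
```

>>> {"op": "jog_arm", "data": {"steps": [[[0,0,0,-30,0],[0,0,0,-75,0],[0,0,0,-120,0],[0,0,0,-160,0],[0,0,0,-165,0],[0,0,0,-165,0]]]}}

```text
time: 11.15
eef_pos: [0.56, -0.17, 0.2055]
orientation: [2.197, -2.245, -0.003]
ft_force: [-0.3, 1.0, -8.7]
width: 0.486
```

```bash
python3 -c "
from h import *
plan(.56,.10,.2,-81.1)
save(cam('wrist'),'w7'); 
"
```

```text
t=11.15 pos [ 0.56   -0.17    0.2055] head -91.25 tilt 0.09 -> shift [-269.9    5.9    5.8] turn -10.2 F [-0.3  1.  -8.7] w 0.486
```

View pics/w7.png

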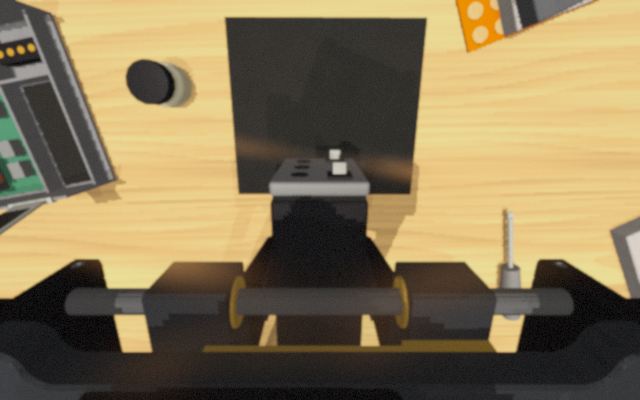

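Battery is held level with its terminals forward. Next, a look at the bay from just behind it.

>>> {"op": "jog_arm", "data": {"steps": [[[0,0,10,-45,0],[0,-40,25,-45,-3],[0,-90,40,-45,-6],[0,-140,45,-45,-9],[0,-190,48,-45,-10.2],[0,-240,48,-45,-10.2],[0,-275,48,-45,-10.2],[0,-275,48,-45,-10.2],[0,-275,48,-45,-10.2]]]}}

```text
time: 12.1
eef_pos: [0.5165, 0.1061, 0.2473]
orientation: [2.386, -2.035, -0.008]
ft_force: [-0.5, -0.0, -8.1]
width: 0.496
```

```bash
python3 -c "
from h import *
save(cam('wrist'),'w8'); 
plan(.56,.10,.25,-81.1)
z=np.load('wrist.npz')['p']; save(cv2.resize(z[0:200,200:440],None,fx=3.3,fy=3,interpolation=cv2.INTER_CUBIC),'w8c')
"
```

```text
t=12.15 pos [0.5169 0.1053 0.248 ] head -81.02 tilt 0.39 -> shift [ 12.  -41.7  -2.2] turn 0.1 F [-0.5 -0.9 -7.8] w 0.494
```

View pics/w8.png

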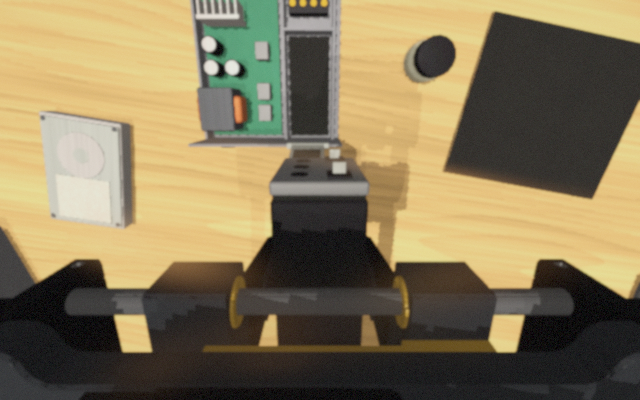

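View pics/w8c.png

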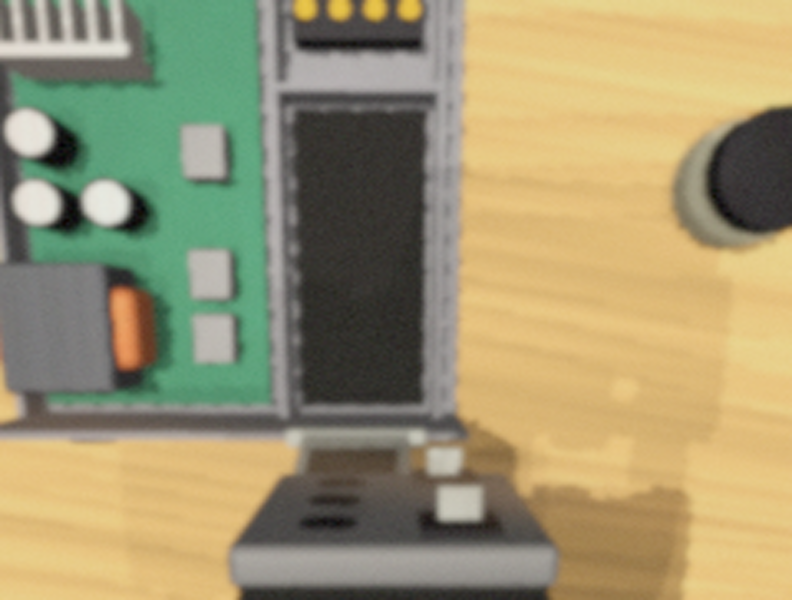

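Enlarged wrist crop: the bay's dark floor has corners at about (298,110), (424,110), (424,402), (300,405). The long wall tops are near columns 272–288 and 430–445, the end wall top is near row 95, and the hinge is at (356,436).

```bash
python3 -c "
from h import *
f=lambda u,v,z:np.round(ray('wrist',200+u/3.3-.35,v/3-.33,z)*1000,1)
C=[f(*q,.008) for q in [(298,110),(424,110),(424,402),(300,405)]]
print('floor',C,np.mean(C,0))
for a,b in zip(C,C[1:]+C[:1]): e=b-a; print(np.linalg.norm(e).round(1),np.degrees(np.arctan2(e[1],e[0])).round(1))
print('wall tops z30 L',f(281,105,.03),f(288,400,.03),'R',f(438,105,.03),f(436,400,.03))
print('end wall',f(356,95,.03),f(356,103,.03))
print('hinge panel top',f(290,436,.082),f(425,436,.082),f(462,433,.082),f(5,433,.082))
p,P=cloud('wrist');Q=P.reshape(-1,3);Q=Q[np.isfinite(Q).all(1)]*1000
# into frame yaw 8.9
a=np.radians(8.9);R=np.array([[np.cos(a),np.sin(a)],[-np.sin(a),np.cos(a)]])
o=np.array([639,186.5]); L=(Q[:,:2]-o)@R.T
for xs in ((-40,-20),(-10,10),(20,40)):
  m=(L[:,0]>xs[0])&(L[:,0]<xs[1])&(L[:,1]>-95)&(L[:,1]<0)
  y=L[m,1];z=Q[m,2]
  print(xs,[(int(k),round(float(np.median(z[(y>=k)&(y<k+3)])),0)) for k in range(-94,-4,3) if ((y>=k)&(y<k+3)).any()])
m=(abs(L[:,1]+50)<12)
x=L[m,0];z=Q[m,2]
print([(int(k),round(float(np.median(z[(x>=k)&(x<k+4)])),0)) for k in range(-100,100,4) if ((x>=k)&(x<k+4)).any()])
"
```

```text
floor [array([674.3, 166.3,   8. ]), array([681.7, 120.2,   8. ]), array([566.7, 100.8,   8. ]), array([557.5, 150.2,   8. ])] [620.05  134.375   8.   ]
46.7 -80.9
116.6 -170.4
50.2 100.5
117.9 7.8
wall tops z30 L [671.1 169.9  30. ] [561.1 153.4  30. ] R [679.8 115.6  30. ] [570.1  97.4  30. ]
end wall [678.6 144.5  30. ] [675.9 144.1  30. ]
hinge panel top [553.6 146.5  82. ] [560.7 101.8  82. ] [563.7  89.7  82. ] [539.6 240.9  82. ]
(-40, -20) [(-94, 1.0), (-91, 1.0), (-88, 7.0), (-85, 9.0), (-82, 9.0), (-79, 31.0), (-76, 9.0), (-73, 10.0), (-70, 9.0), (-67, 9.0), (-64, 9.0), (-61, 9.0), (-58, 9.0), (-55, 9.0), (-52, 9.0), (-49, 9.0), (-46, 9.0), (-43, 9.0), (-40, 10.0), (-37, 9.0), (-34, 10.0), (-31, 9.0), (-28, 10.0), (-25, 9.0), (-22, 16.0), (-19, 31.0), (-16, 9.0), (-13, 15.0), (-10, 17.0), (-7, 16.0)]
(-10, 10) [(-94, 1.0), (-91, 1.0), (-88, 1.0), (-85, 9.0), (-82, 9.0), (-79, 31.0), (-76, 9.0), (-73, 10.0), (-70, 9.0), (-67, 10.0), (-64, 9.0), (-61, 10.0), (-58, 9.0), (-55, 9.0), (-52, 9.0), (-49, 9.0), (-46, 9.0), (-43, 9.0), (-40, 9.0), (-37, 10.0), (-34, 9.0), (-31, 9.0)
[... 298 characters left out ...]
0), (-49, 10.0), (-46, 11.0), (-43, 10.0), (-40, 10.0), (-37, 10.0), (-34, 10.0), (-31, 10.0), (-28, 10.0), (-25, 10.0), (-22, 21.0), (-19, 31.0), (-16, 9.0), (-13, 15.0), (-10, 17.0), (-7, 17.0)]
[(-100, 283.0), (-96, 282.0), (-92, 281.0), (-88, 283.0), (-84, 262.0), (-80, 9.0), (-76, 9.0), (-72, 9.0), (-68, 9.0), (-64, 9.0), (-60, 9.0), (-56, 9.0), (-52, 10.0), (-48, 9.0), (-44, 9.0), (-40, 9.0), (-36, 9.0), (-32, 9.0), (-28, 9.0), (-24, 9.0), (-20, 10.0), (-16, 9.0), (-12, 9.0), (-8, 9.0), (-4, 9.0), (0, 9.0), (4, 10.0), (8, 9.0), (12, 9.0), (16, 10.0), (20, 9.0), (24, 9.0), (28, 9.0), (32, 22.0), (36, 30.0), (40, 9.0), (44, 9.0), (48, 9.0), (52, 23.0), (56, 25.0), (60, 25.0), (64, 25.0)]
```

```bash
python3 -c "
from h import *
p,P=cloud('wrist');Q=P.reshape(-1,3);Q=Q[np.isfinite(Q).all(1)]*1000
Q=Q[(Q[:,2]>27)&(Q[:,2]<35)]
a=np.radians(8.9);R=np.array([[np.cos(a),np.sin(a)],[-np.sin(a),np.cos(a)]])
o=np.array([639,186.5]); L=(Q[:,:2]-o)@R.T
for s in((-83,-72),(-26,-15)):
  m=(L[:,1]>s[0])&(L[:,1]<s[1])&(L[:,0]>-80)&(L[:,0]<30); W=L[m]
  k=np.polyfit(W[:,0],W[:,1],1); print(len(W),'slope deg',np.degrees(np.arctan(k[0])),'y at -26',np.polyval(k,-26),'y std',np.percentile(W[:,1]-np.polyval(k,W[:,0]),[3,97]))
m=(L[:,0]>28)&(L[:,0]<45)&(L[:,1]>-74)&(L[:,1]<-24);print('end x',np.percentile(L[m,0],[3,50,97]),m.sum())
"
```

```text
265 slope deg 0.10200264844612704 y at -26 -77.32956357666613 y std [-1.44148827  1.41514708]
279 slope deg 0.11296341750438857 y at -26 -18.57375309476002 y std [-1.39919241  1.53962383]
end x [33.51882041 34.81656673 36.09964774] 149
```

```bash
python3 -c "
from h import *
s=st();R=Ro.from_rotvec(s['orientation']).as_matrix();p0=np.array(s['eef_pos'])
p,P=cloud('wrist')
T=(P-p0)@R*1000  # tool coords
m=np.isfinite(T).all(2)&(abs(T[...,0])<40)&(T[...,1]<-35)&(T[...,1]>-60)&(T[...,2]>-60)&(T[...,2]<60)
v,u=np.nonzero(m);K=T[m];print(u.min(),u.max(),v.min(),v.max(),np.round(np.percentile(K,[2,50,98],axis=0),1))
K=T[170:190,260:380]
for r in (188,192): 
  row=T[r,255:385]; ok=(abs(row[:,0])<35)&(row[:,2]<0); print(r,np.round([row[ok,0].min(),row[ok,0].max()],1),np.round(np.median(row[ok],0),1))
print(np.round(T[150:200:3,320],1))
print(s['orientation'])
plan(.6155,.1345,.248,-81.0)
"
```

```text
269 368 150 214 [[-22.8 -55.4 -36. ]
 [ -0.5 -48.2 -34.1]
 [ 21.2 -35.6  24.5]]
188 [-23.8  22.3] [ -0.7 -47.7 -35.1]
192 [-23.7  22.5] [ -0.7 -45.7 -35.1]
[[ 9.000e-01 -4.080e+01  1.475e+02]
 [ 9.000e-01 -3.870e+01  1.402e+02]
 [ 8.000e-01 -3.670e+01  1.328e+02]
 [ 3.000e-01 -5.090e+01  2.780e+01]
 [ 2.000e-01 -5.070e+01  1.720e+01]
 [ 2.000e-01 -5.070e+01  6.900e+00]
 [ 1.000e-01 -5.100e+01 -3.700e+00]
 [ 1.000e-01 -5.100e+01 -1.200e+01]
 [ 1.000e-01 -5.060e+01 -1.770e+01]
 [ 0.000e+00 -5.060e+01 -2.500e+01]
 [-0.000e+00 -5.100e+01 -3.290e+01]
 [-0.000e+00 -5.000e+01 -3.480e+01]
 [-0.000e+00 -4.860e+01 -3.520e+01]
 [-0.000e+00 -4.700e+01 -3.450e+01]
 [-0.000e+00 -4.590e+01 -3.550e+01]
 [-0.000e+00 -4.410e+01 -3.450e+01]
 [ 0.000e+00 -4.240e+01 -3.370e+01]]
[ 2.38450534 -2.03730512 -0.00671613]
t=12.15 pos [0.5169 0.1053 0.248 ] head -81.02 tilt 0.39 -> shift [ -13.5 -102.    -0.6] turn -0.0 F [-0.5 -0.9 -7.8] w 0.494
```

>>> {"op": "jog_arm", "data": {"steps": [[[0,-12,-45,0,0],[0,-12,-90,0,0],[0,-12,-101,0,0],[0,-12,-101,0,0],[0,-12,-101,50,0],[0,-12,-101,95,0],[0,-12,-101,125,0],[0,-12,-101,140,0],[0,-12,-101,150,0],[0,-12,-101,150,0],[0,-12,-101,150,0]]]}}

```text
time: 13.25
eef_pos: [0.6178, 0.1331, 0.1044]
orientation: [-2.386, 2.04, -0.004]
ft_force: [0.2, -0.4, -7.3]
width: 0.496
```

```bash
python3 -c "
from h import *
plan(.616,.1336,.044,-81.0)
save(cam('wrist'),'w9')
save(cv2.resize(cam('side')[150:270,180:340],None,fx=4,fy=4),'s9')
"
```

```text
t=13.25 pos [0.6178 0.1331 0.1044] head -81.07 tilt 0.20 -> shift [-0.8  2.  60.4] turn -0.1 F [ 0.2 -0.4 -7.3] w 0.496
```

View pics/w9.png

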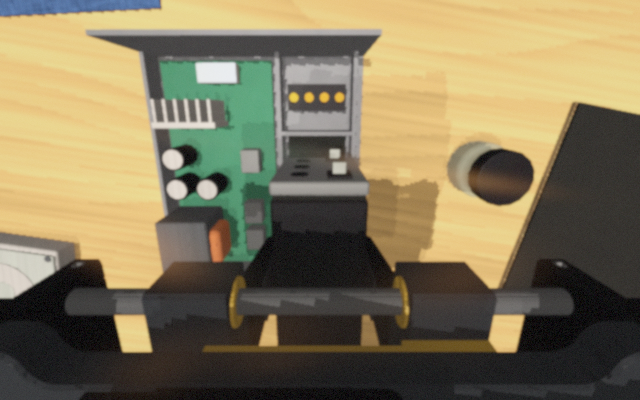

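View pics/s9.png

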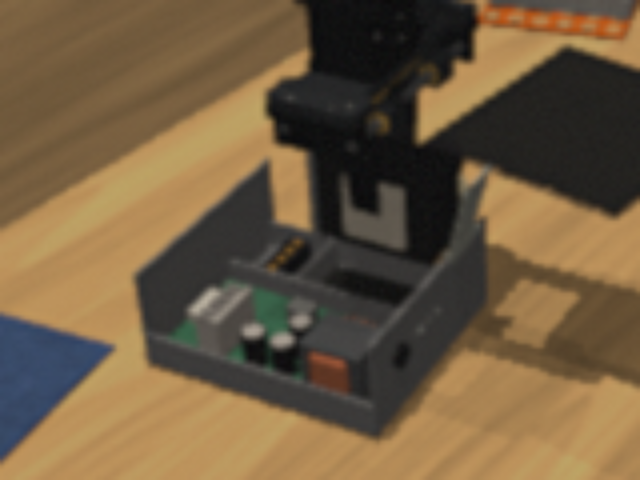

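Wrist: end wall spans columns 283–352 at row 133 and the battery is centred at column 319. I'll refit the walls from this closer view.

```bash
python3 -c "
from h import *
p,P=cloud('wrist');Q=P.reshape(-1,3);Q=Q[np.isfinite(Q).all(1)]*1000
Q=Q[(Q[:,2]>27)&(Q[:,2]<35)]
a=np.radians(9);R=np.array([[np.cos(a),np.sin(a)],[-np.sin(a),np.cos(a)]])
L=(Q[:,:2]-[619.3,134.8])@R.T
for s in((-34,-24),(24,34)):
  m=(L[:,1]>s[0])&(L[:,1]<s[1])&(L[:,0]>20)&(L[:,0]<100); W=L[m]
  k=np.polyfit(W[:,0],W[:,1],1); print(len(W),np.degrees(np.arctan(k[0])),'y at 60',np.polyval(k,60))
m=(L[:,0]>55)&(L[:,0]<70)&(abs(L[:,1])<24);print('end x',np.percentile(L[m,0],[3,50,97]),m.sum())
s=st();R3=Ro.from_rotvec(s['orientation']).as_matrix();T=(P-s['eef_pos'])@R3*1000
row=T[192,255:385]; ok=(abs(row[:,0])<35)&(row[:,2]<0); print([row[ok,0].min(),row[ok,0].max()])
t=(np.array(s['eef_pos'])[:2]*1000-[619.3,134.8])@R.T; print('tcp in bay',t)
"
```

```text
338 -0.18331002137960722 y at 60 -28.969134229521973
363 0.28757308949424615 y at 60 29.259985875284894
end x [61.26990256 62.81230989 63.78074139] 242
[np.float64(-22.796621861974966), np.float64(23.7914989377623)]
tcp in bay [-1.31764829 -1.29983823]
```

>>> {"op": "jog_arm", "data": {"steps": [[[0,-1,2,0,0],[0,-1,2,20,0],[0,-1,2,38,0],[0,-1,2,48,0],[0,-1,2,56,0],[0,-1,2,60,0],[0,-1,2,60,0],[0,-1,2,60,0]]]}}

```text
time: 14.15
eef_pos: [0.6153, 0.1339, 0.0433]
orientation: [-2.387, 2.041, -0.002]
ft_force: [1.0, -0.1, -4.5]
width: 0.496
```

```bash
python3 -c "
from h import *
plan(.616,.1336,.043,-81.0)
save(cam('wrist'),'w10')
"
```

```text
t=14.15 pos [0.6153 0.1339 0.0433] head -81.06 tilt 0.12 -> shift [ 0.4 -0.6  0.3] turn -0.1 F [ 1.  -0.1 -4.5] w 0.496
```

View pics/w10.png

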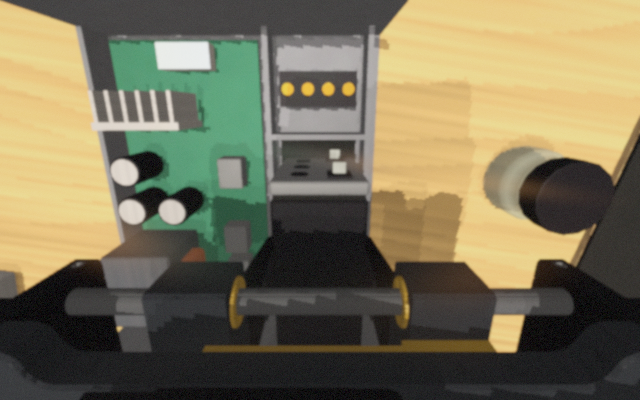

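The battery sits in the bay, with the end wall visible ahead of it at row 136. Release and lift.

>>> {"op": "jog_arm", "data": {"steps": [[[0.68,0,0,0,0],[0.68,0,0,0,0],[0.68,0,0,0,0],[0.68,0,0,0,0],[0.68,0,0,0,0],[0.68,0,0,-20,0],[0.68,0,0,-60,0],[0.68,0,0,-105,0],[0,0,20,-140,0],[0,0,60,-150,0],[0,0,60,-150,0]]]}}

```text
time: 15.3
eef_pos: [0.5533, 0.1244, 0.1947]
orientation: [-2.386, 2.04, -0.003]
ft_force: [0.7, -0.8, -0.3]
width: 0.484
```

```bash
python3 -c "
from h import *
save(cam('wrist'),'w11')
plan(.616,.1336,.043,-81.0)
p,P=cloud('wrist');Q=P.reshape(-1,3);Q=Q[np.isfinite(Q).all(1)]*1000
a=np.radians(9);R=np.array([[np.cos(a),np.sin(a)],[-np.sin(a),np.cos(a)]])
L=np.c_[(Q[:,:2]-[619.3,134.8])@R.T,Q[:,2]]
B=L[(abs(L[:,0])<70)&(abs(L[:,1])<40)&(L[:,2]>74)&(L[:,2]<82)]
print(len(B),np.percentile(B[:,2],[3,50,97]),cv2.minAreaRect(B[:,:2].astype(np.float32)))
F=L[(L[:,0]<-55)&(L[:,0]>-110)&(abs(L[:,1])<25)&(L[:,2]>83)&(L[:,2]<160)]
for z in range(85,150,8):
  s=F[abs(F[:,2]-z)<4]; print(z,len(s),s.mean(0).round(1) if len(s) else '')
"
```

```text
t=15.35 pos [0.5544 0.1244 0.1934] head -81.05 tilt 0.15 -> shift [  0.5 -61.9 150.5] turn -0.1 F [ 0.7  0.2 -1.3] w 0.441
5672 [77.01760701 78.67808759 80.23063462] ((-8.377456665039062, 1.0486373901367188), (77.17152404785156, 112.88186645507812), 89.840087890625)
85 209 [-62.5   0.5  85.6]
93 166 [-64.3   0.1  92.9]
101 153 [-65.8   0.6 101.3]
109 192 [-6.760e+01 -1.000e-01  1.089e+02]
117 218 [-69.7   0.2 117.1]
125 228 [-71.8   0.4 125.1]
133 260 [-73.9   0.  133.3]
141 300 [-7.68e+01  1.00e-01  1.40e+02]
149 0
```

View pics/w11.png

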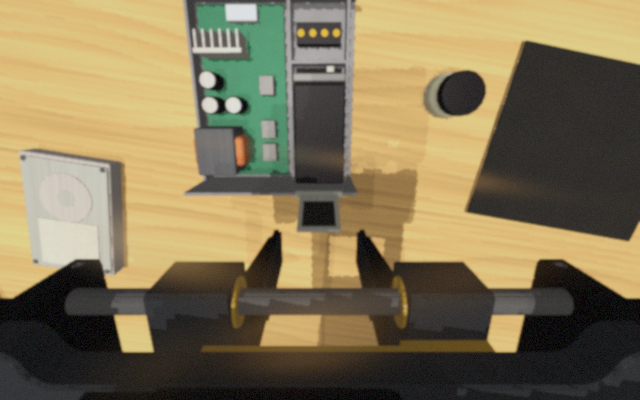

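Battery lies between the bay walls at (295–344, 75–185). The flap stands open at (300–340, 192–230), leaning back at about 1.81 rad. Go behind it with the fingers shut.

>>> {"op": "jog_arm", "data": {"steps": [[[0,0,44,0,0],[0,0,46,0,0],[0,0,46,0,0],[0,0,46,0,0],[0,0,46,40,0],[0,0,46,66,0],[0,0,46,66,0],[0,0,46,66,0]]]}}

```text
time: 16.15
eef_pos: [0.5106, 0.1174, 0.1265]
orientation: [-2.388, 2.042, 0.0]
ft_force: [0.4, -0.8, 0.1]
width: 0.006
```

```bash
python3 -c "
from h import *
a=np.radians(9);R=np.array([[np.cos(a),np.sin(a)],[-np.sin(a),np.cos(a)]])
s=st();print('bay',(np.array(s['eef_pos'])[:2]*1000-[619.3,134.8])@R.T)
w=np.array([619.3,134.8])+np.array([-26,0])@R
plan(w[0]/1e3,w[1]/1e3,.084,-81.0)
save(cam('wrist'),'w12')
p,P=cloud('wrist');Q=P.reshape(-1,3);Q=Q[np.isfinite(Q).all(1)]*1000
L=np.c_[(Q[:,:2]-[619.3,134.8])@R.T,Q[:,2]]
B=L[(L[:,0]>-58)&(L[:,0]<70)&(abs(L[:,1])<40)&(L[:,2]>74)&(L[:,2]<82)]
print(len(B),np.percentile(B[:,2],[3,50,97]),cv2.minAreaRect(B[:,:2].astype(np.float32)))
"
```

```text
bay [-110.05210448   -0.14976723]
t=16.15 pos [0.5106 0.1174 0.1265] head -81.06 tilt 0.00 -> shift [ -0.2 -84.1  42.5] turn -0.1 F [ 0.4 -0.8  0.1] w 0.006
10163 [77.17236292 78.69685014 80.0488067 ] ((-7.146308898925781, -0.40656471252441406), (47.11837387084961, 93.44026947021484), 89.92487335205078)
```

View pics/w12.png

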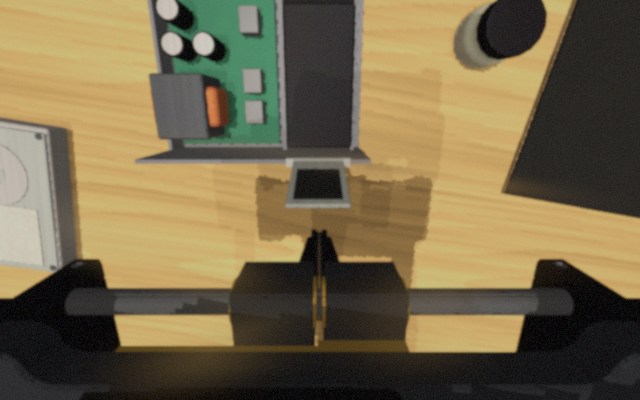

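>>> {"op": "jog_arm", "data": {"steps": [[[0,0,-18,0,0],[0,0,-30,0,0],[0,0,-40,0,0],[0,0,-48,1,0],[0,0,-58,5,0],[0,0,-66,11,0],[0,0,-72,19,0],[0,0,-77,27,0],[0,0,-80,34,0],[0,0,-82,39,0],[0,0,-82,42,0],[0,0,-82,43,0]]]}}

```text
time: 17.4
eef_pos: [0.5903, 0.13, 0.0841]
orientation: [2.387, -2.041, -0.002]
ft_force: [-5.3, -1.2, 11.5]
width: 0.003
```

>>> {"op": "jog_arm", "data": {"steps": [[[0,0,0,1,0],[0,0,0,2,0],[0,0,0,2,0]]]}}

```text
time: 17.7
eef_pos: [0.5903, 0.13, 0.084]
orientation: [2.387, -2.04, -0.001]
ft_force: [-8.5, -0.9, 14.9]
width: 0.006
```

```bash
python3 -c "
from h import *
plan(.6,.13,.084,-81.0)
save(cam('wrist'),'w13')
"
```

```text
t=17.70 pos [0.5903 0.13   0.084 ] head -81.05 tilt 0.08 -> shift [ 1.6 -9.6 -0. ] turn -0.0 F [-8.5 -0.9 14.9] w 0.006
```

View pics/w13.png

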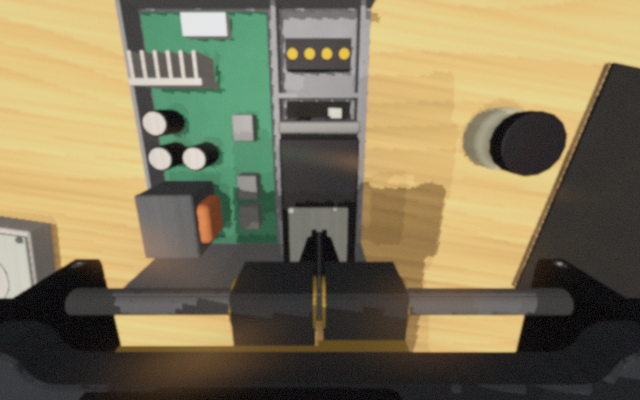

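The flap is down on its stop: its tip shows at row 207 and pressing reads 15 N. Lift straight up and back off to check.

>>> {"op": "jog_arm", "data": {"steps": [[[0,0,0,-20,0],[0,0,0,-60,0],[0,0,40,-105,0],[0,0,80,-130,0],[0,0,80,-130,0],[0,0,80,-130,0]]]}}

```text
time: 18.35
eef_pos: [0.5116, 0.1177, 0.2126]
orientation: [-2.386, 2.04, -0.004]
ft_force: [-0.2, -0.8, 0.7]
width: 0.009
```

```bash
python3 -c "
from h import *
save(cam('wrist'),'w14'); plan(.6,.13,.084,-81.0)
a=np.radians(9);R=np.array([[np.cos(a),np.sin(a)],[-np.sin(a),np.cos(a)]])
p,P=cloud('wrist');Q=P.reshape(-1,3);Q=Q[np.isfinite(Q).all(1)]*1000
L=np.c_[(Q[:,:2]-[619.3,134.8])@R.T,Q[:,2]]
F=L[(L[:,0]>-62)&(L[:,0]<3)&(abs(L[:,1])<15)&(L[:,2]>70)]
for x in range(-60,4,8):
  s=F[abs(F[:,0]-x)<4]; print(x,len(s),np.median(s[:,2]).round(1) if len(s) else '')
B=L[(L[:,0]>3)&(L[:,0]<70)&(abs(L[:,1])<40)&(L[:,2]>74)&(L[:,2]<82)]
print(cv2.boxPoints(cv2.minAreaRect(B[:,:2].astype(np.float32))).round(1).tolist())
p,P=cloud('wrist')
save(cam('scene')[140:300,190:480],'sc14')
p,P=cloud('scene')
def rect(u0,u1,v0,v1,z0,z1):
    Q=P[v0:v1,u0:u1].reshape(-1,3); Q=Q[np.isfinite(Q).all(1)]; Q=Q[(Q[:,2]>z0)&(Q[:,2]<z1)]; print(len(Q),cv2.minAreaRect((Q[:,:2]*1000).astype(np.float32))[0])
rect(300,330,225,260,.045,.07);rect(425,470,185,240,.015,.04);rect(200,220,145,190,.006,.04)
"
```

```text
t=18.40 pos [0.5116 0.1176 0.2109] head -81.06 tilt 0.06 -> shift [  1.5 -89.1 127. ] turn -0.1 F [-0.6 -0.9 -0.2] w 0.007
-60 210 84.7
-52 254 84.6
-44 248 84.7
-36 279 84.7
-28 279 84.7
-20 266 84.7
-12 292 84.8
-4 261 84.1
[[3.0, -24.0], [47.79999923706055, -24.0], [47.79999923706055, 22.899999618530273], [3.0, 22.899999618530273]]
150 (671.7828369140625, 1.6596260070800781)
1159 (463.9169006347656, 417.0963134765625)
179 (424.1927795410156, -428.0749816894531)
```

View pics/w14.png

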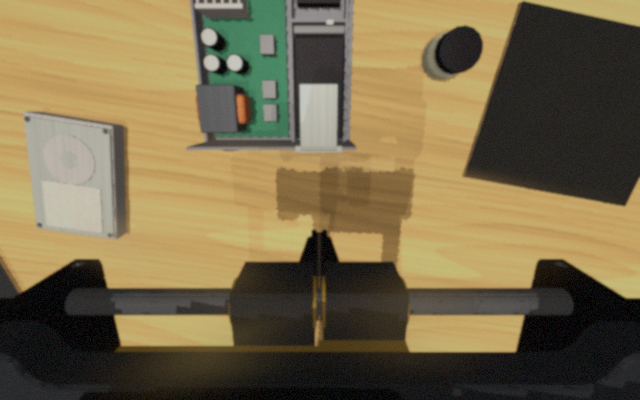

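The flap is level at 84.7 mm along its whole length. The battery is square in the bay and the bystanders have not moved, so I'm handing in.

```bash
python3 -c "
from plant import robot
print(robot.job_done())"
```

```text
the job is handed in; nothing more can be done
None
```

The job is done and handed in at about 18.5 s of the 72 s allowed. No verdict is reported, so the results below are my own camera measurements.

- **Tipping:** I stood the battery square against the board's near edge and pushed it high from behind. It tipped over and came to rest on its narrow side, with its foot about 28 mm short of the edge and its terminals forward.
- **Placing:** I gripped it again across its broad faces, laid it in the bay with its terminals toward the socket panel, and released it. I then folded the flap onto its stop with shut fingers.
- **Last checks:**
  - The flap's upper side is level at about 84.7 mm along its whole length.
  - The terminal end is about 48 mm past the bay centre, and the battery is about 0.5 mm off centre sideways and level.
  - The robot is clear of everything.
- **Bystanders:** In the scene camera the screw jar and hard drive moved by about 1 mm or less. The screwdriver fit differs by about 6 mm from the start. I take that as fit noise, because the robot never went near it.

No check failed. The scene and side cameras disagreed by about 3–6 mm at the start, so I used the wrist camera for all placing.

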